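# Raise the bench lamp to its second stop and hold it there

## Task

With the tip of the black-handled screwdriver, pry open the orange snap cover on the front of the bench lamp's handle so that it swings right down, then lay the screwdriver back down on the bench. Grip the handle so that the uncovered green button is squeezed in, pull the lamp straight up past its first stop to the second stop (fully extended) and finish holding it there with the button still squeezed: do not let go, because the second stop has no catch. Leave the other things on the bench where they are.

Things in the scene. Friction and masses are not known exactly. Their poses are not given: they have to be found in the camera images.
- stand: Bench lamp's fixed stand: grey foot plate 100x100x16 mm on the bench with a dark steel tube (radius 15 to 17 mm, top 122 mm above the bench) on its middle. Origin: centre of the underside, on the tube's axis. Its -x side is the front, which faces the robot more or less; z up. It cannot be moved.
- mast (a joint): Telescope: how far handle and lamp are pulled up, m. 0 stowed (start), 0.045 first stop (it catches there when the button is let go), 0.090 second stop, the solid end of travel, without a catch: let go, it sinks back to the first stop. Spring and weight pull it down with 7 to 8.5 N; drag adds 4.5 N per 0.1 m/s. With the button out it is locked at 0.
- handle: Black handle block on top of the inner tube, 36 mm (x, front to back) x 40 mm (y) x 58 mm high; axes as the stand's. Origin: centre of its underside, 135 mm above the bench when stowed, rising with mast. Button in its front (-x) face, ribs on its rear (+x) face; to be pinched front to back from above. Lamp arm on its right (-y) side; left side and top are free.
- grip_point (a point): Middle of the handle at the height of the button's centre, 36 mm above the handle's underside and 22 mm below its top (171 mm above the bench when stowed).
- button (a joint): Green round push button, 20 mm across, in the handle's front face, standing 5 mm out of it, centred at grip_point's height. Value: how far it is pressed in, m: 0 out, 0.0055 fully in; from about 0.004 on the telescope is unlocked. Spring 3.5 N at first, 7.5 N fully in. Pinching the handle front to back presses it flush.
- cover (a joint): Orange snap cover over the button, hinged at its lower edge on a level axis along the handle's y, 5 mm above the handle's underside, 27.5 mm in front (-x) of its axis. Value: opening, rad: 0 shut; it opens outward (top edge to -x) and down. A ball detent holds it shut up to about 0.2 (2 to 3 N at the lip), then it tips open by its weight; 2.8 hanging fully open.
- flap: Orange plate of the cover, 38 mm wide (y), 3 mm thick, 60 mm high. Origin on the hinge axis, mid-width; axes the handle's when shut. Then the flat part ends 52 mm above the handle's underside, the lip above flares forward. Between plate and handle front is a slot 9 mm wide, open at top and both sides; the button inside it reaches up to 46 mm above the handle's underside.
- lip_top (a point): Mid-width of the lip's upper edge: 39 mm in front of the handle's axis and 65 mm above the handle's underside when shut, so 21 mm in front of the handle's front face; the opening between lip and handle top is a V that narrows to the 9 mm slot.
- screwdriver: Black-handled screwdriver, 209 mm long, 90 g, lying on the bench. Origin at mid-length on its underside, x across it, z up, blade tip at y = -105 mm. Handle: y from 4 to 105 mm, 27 mm wide, z from 0 to 32 mm. Steel blade, 6 mm thick: its axis runs from y = 4, z = 8 mm to y = -96, z = 6 mm; flat tip 8 mm wide, z from 1 to 4 mm.
- red_screwdriver: Bystander: red-handled screwdriver, 209 mm long, lying at the back. Origin at mid-length, underside.
- tape_measure: Bystander: yellow tape measure 37x88x64 mm. Origin: centre of underside.
- sanding_block: Bystander: reddish brown sanding block 63x110x35 mm. Origin: centre of underside.
- jar: Bystander: screw jar with red lid, 67 mm across, 85 mm high. Origin: centre of underside.
- lamp (a point): Centre of the yellow lamp head, radius 31 mm, 82 mm to the right (-y) of the handle's axis, reaching from 10 to 48 mm above the handle's underside; this point is 30 mm above it. Moves with the handle.
Mind the look-alikes: they are no part of the job. There is more than one size of the screwdriver; the one meant has the size given above.

How it is judged:
On the way, in this order (a step that is already met when the one before it is completed fails the run):
1. the screwdriver pries outward on the snap cover (value of joint cover between 0.005 and 1.2 rad and contact force between screwdriver and flap above 1 N).
2. cover swung down, screwdriver laid on the bench and released, lamp still stowed (value of joint cover above 2 rad and height (world z) of screwdriver below 0.03 m and contact force between the fingers and screwdriver below 0.2 N and linear speed of screwdriver below 0.05 m/s and value of joint mast below 0.01 m), for 0.1 s.
3. the gripped lamp passes its first stop with the button squeezed (value of joint mast between 0.035 and 0.075 m and value of joint button above 0.0035 m and contact force between the fingers and handle above 3 N).
At the end, for the whole second after the job is handed in: The telescope is within 5 mm of its second stop (over 85 mm of 90) and at rest, held by the gripper's fingers (over 3 N on the handle) with the button squeezed in (over 3.5 mm); the cover hangs open (over 2.0 rad); the screwdriver lies at rest on the bench, clear of the lamp (value of joint mast above 0.085 m and value of joint button above 0.0035 m and contact force between the fingers and handle above 3 N and value of joint cover above 2 rad and linear speed of handle below 0.02 m/s and contact force between screwdriver and handle below 0.1 N and height (world z) of screwdriver between -0.02 and 0.03 m and linear speed of screwdriver below 0.03 m/s); the arm keeps its last pose, push and grip.
It fails at once if the screwdriver is dropped or thrown (linear speed of screwdriver above 1.6 m/s).
It fails at once if a bystander is disturbed (moved over 3 cm) (distance of any of red_screwdriver, tape_measure, sanding_block, jar from where it was at the start of the episode above 0.03 m).
It fails at once if the fingers themselves push on the cover before it is pried open (contact force between the fingers and flap above 2 N and value of joint cover below 0.5 rad).
It also fails if it takes over 61 s, if anything falls off the work surface, if the arm or the gripper's body presses on something with over 40 N, if the wrist force passes 120 N, or if a joint passes its speed limit or range.

## Robot

A 7-joint arm with a two-finger parallel gripper is mounted at the origin on a cart in front of the work surface, level with it; the furniture and walls round the work are solid. World frame = base frame: x ahead of the robot, y to its left, z up, the work surface at z = 0. Lengths are in m, angles in rad, forces in N, time in s.
With the tool pointing down it reaches from about 0.425 to 0.95 m from the base axis. Payload 4.7 kg.
Tool frame: the origin (TCP) lies between the finger pads; the fingertips stand 25 mm ahead of it and the grasp point (between the pads) lies 6 mm ahead of it; z points along the fingers, y is the line along which they close (so a half turn about z gives the same grasp; the last joint's range is limited). The gripper opens to 85 mm and grips with 20 to 120 N. Pads are 22 mm wide; open, the fingers measure 114 mm over their backs; the gripper's body (76 mm by 85 mm) begins 54 mm behind the grasp point. The pads swing forward as they close: fully open they stand 13 mm farther back than shut.
Start: joints at [1.303, 0.469, -0.049, 1.532, 0.024, 1.141, -0.082], TCP at [0.16, -0.656, 0.256] pointing down, gripper open.
Joint ranges: [-2.59, 2.59], [-0.33, 1.99], [-1.39, 1.29], [0.1, 2.45], [-1.04, 4.18], [0.21, 1.99], [-2.66, 2.66]. Speed limits (rad/s): [2.57, 2.57, 3.14, 3.14, 3.14, 3.14, 3.14].

## Interface

Orientations are given as a 3x3 rotation matrix whose columns are the frame's x, y, z axes.
In Python, from rig import * gives the robot as it stands. Calls block until the motion is done:
- movep(position, orientation): joint-space move of the TCP to a pose.
- move_l(position, attitude=None, feed=0.15, until_force=None): straight line of the TCP; attitude=None keeps the orientation; feed is the mean speed in m/s. With until_force (N) it stops when the force on the tool has changed by that much, and returns True; else False.
- move_joints(angles): joint-space move.
- command_gripper(opening, newtons=None): finger opening in m; newtons is the grip in N (None keeps the last); returns when the fingers have stopped.
- sleep(seconds).
- inverse_kinematics(position, orientation): joint angles nearest the present ones, or None.
- sense(): the state.
- camera(name): name is "scene" or "top"; returns (picture, depth): 400x640x3 uint8, red, green, blue; 400x640 float32, m along the optical axis (not along the pixel's ray), 0 where there is no reading.
- camera_params(name): a dict with "K" (3x3 intrinsics, pixels), "dist" ([k1, k2, p1, p2, k3] as OpenCV has them; the pictures are not rectified), "position" and "rotation" of the camera in the world. Camera axes: x right, y down, z forward; pixel columns grow to the right and rows downward; lengths in m; the calibration is good to about 2 mm. A picture is of the moment at which its call begins. camera_params takes no time and is no camera call.
A pose or a line that the arm cannot do raises Unreachable and nothing moves.
- finish_job(): hands the job in; it is judged then, once.
The state is a dict: "time_s": time; "joint_pos": joint angles; "qd": joint speeds; "joint_efforts": joint torques, N m; "position": TCP position; "tcp_rot": TCP orientation; "wrist_force": force on the tool from outside, world axes, zero at the start; "ft_torque": the same for the moment, N m; "finger_gap": finger opening in m; "gripper_force": force on a finger pad.
Only numpy, scipy, OpenCV 4.12 (cv2) and the standard library are available. Lean on these libraries where they do the work, as an engineer would, in place of code of your own. Each camera call takes 0.05 s, during which the arm holds its last target. There are 200 camera calls.

## Working session

There is one attempt and no reset: what is moved stays moved. The work goes in short steps, each a Python script; the robot and the scene stay as the last script left them, time stands still between calls to the robot, and variables do not carry over. Pictures are saved under pics/ and viewed, at most 10 in all, crops included, and the job is handed in when it is done.

```bash
mkdir -p pics; ls
cat > h.py <<'E'
from rig import *
import numpy as np, cv2
def w(name, uv, depth, d=None):
    P=camera_params(name); K=np.array(P["K"]); D=np.array(P["dist"])
    out=[]
    for u,v in uv:
        z=d if d else np.median([x for x in depth[int(v)-1:int(v)+2,int(u)-1:int(u)+2].ravel() if x>0] or [0])
        n=cv2.undistortPoints(np.array([[[u,v]]],float),K,D)[0,0]
        out.append(np.array(P["position"])+np.array(P["rotation"])@np.array([n[0]*z,n[1]*z,z]))
    return np.array(out)
def wz(name, uv, Z):
    P=camera_params(name); K=np.array(P["K"]); D=np.array(P["dist"]); R=np.array(P["rotation"]); p=np.array(P["position"])
    out=[]
    for u,v in uv:
        n=cv2.undistortPoints(np.array([[[u,v]]],float),K,D)[0,0]
        r=R@np.array([n[0],n[1],1]); out.append(p+r*(Z-p[2])/r[2])
    return np.array(out)
E
python3 - <<'E'
from h import *
for n in("scene","top"):
    im,d=camera(n); np.savez(n+"0.npz",im=im,d=d); cv2.imwrite(f"pics/{n}0.png",im[:,:,::-1])
    P=camera_params(n); print(n,np.round(P["position"],3),np.round(P["rotation"],3).tolist(),np.round(P["K"],1).tolist())
s=sense(); print(s["time_s"],s["position"],s["tcp_rot"])
E
```

```text
pics
scene [-0.376  0.457  0.915] [[-0.444, -0.542, 0.714], [-0.896, 0.253, -0.365], [0.017, -0.801, -0.598]] [[370.2, 0.0, 320.9], [0.0, 370.2, 206.5], [0.0, 0.0, 1.0]]
top [ 0.292 -0.015  1.342] [[-0.021, -0.973, 0.23], [-1.0, 0.02, -0.003], [-0.001, -0.23, -0.973]] [[407.2, 0.0, 317.8], [0.0, 407.2, 194.4], [0.0, 0.0, 1.0]]
0.1 [ 0.15955846 -0.65537064  0.25534019] [[ 9.71613500e-01  2.36573397e-01 -4.84650018e-04]
 [ 2.36573886e-01 -9.71611938e-01  1.74284732e-03]
 [-5.85804324e-05 -1.80802953e-03 -9.99998364e-01]]
```

View pics/scene0.png

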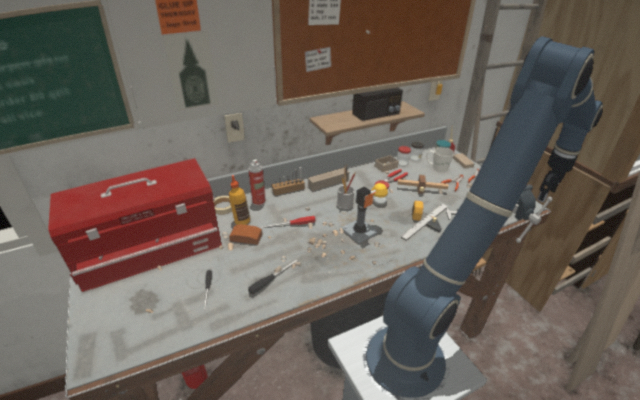

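View pics/top0.png

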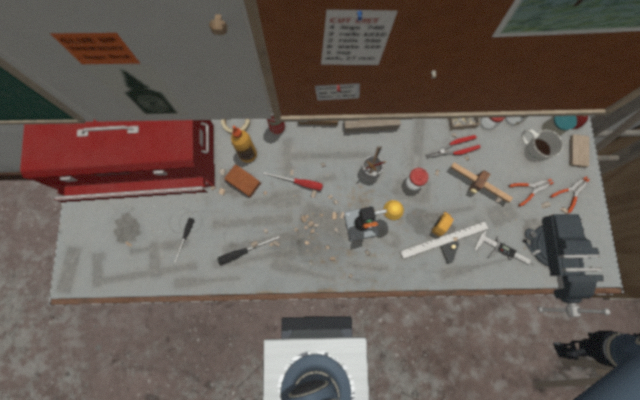

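Candidates for the screwdriver in the top view: black at (232,257)→(279,238), a smaller black one at (189,222)→(177,262), and a red one at (310,185). The long one looks right; I'll check its size in a close crop and measure the lamp at (367,218).

Run:
```python
from h import *
t=np.load("top0.npz"); s=np.load("scene0.npz")
f=lambda im,x,y,a,b,k:cv2.resize(im[y:y+b,x:x+a],None,fx=k,fy=k,interpolation=cv2.INTER_CUBIC)
A=f(t["im"],165,205,130,65,6)
B=f(t["im"],335,185,80,65,5);C=f(s["im"],340,175,72,65,5)
B=np.hstack([B,C])[:, :780]; B=np.pad(B,((0,0),(0,780-B.shape[1]),(0,0)))
A=A[:, :780][:270*1+120-130+130][:275+0] if 0 else A[:390]
cv2.imwrite("pics/crop1.png",cv2.cvtColor(np.vstack([A,B])[:715],cv2.COLOR_RGB2BGR)[:715] if 0 else cv2.resize(np.vstack([A,B]),(655,600))[:,:,::-1])
cv2.imwrite("pics/c_sd.png",A[:,:,::-1]);cv2.imwrite("pics/c_lamp.png",B[:,:,::-1])
# lengths at bench level
print(wz("top",[(219,261),(280,237),(191,219),(176,263)],0.01))
p=wz("top",[(219,261),(280,237),(191,219),(176,263)],0.01)
print(np.linalg.norm(p[0]-p[1]),np.linalg.norm(p[2]-p[3]))
```

```text
[[0.39248514 0.30419455 0.01      ]
 [0.46607126 0.10724029 0.01      ]
 [0.53210809 0.4016581  0.01      ]
 [0.38917218 0.44237494 0.01      ]]
0.21025198508705042 0.14862212177697345
```

View pics/c_sd.png

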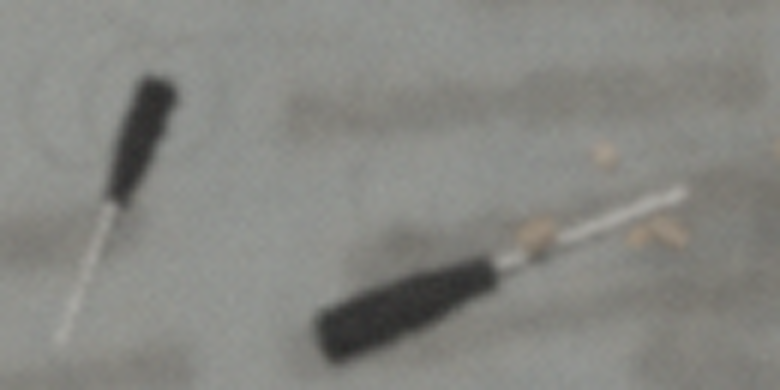

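View pics/c_lamp.png

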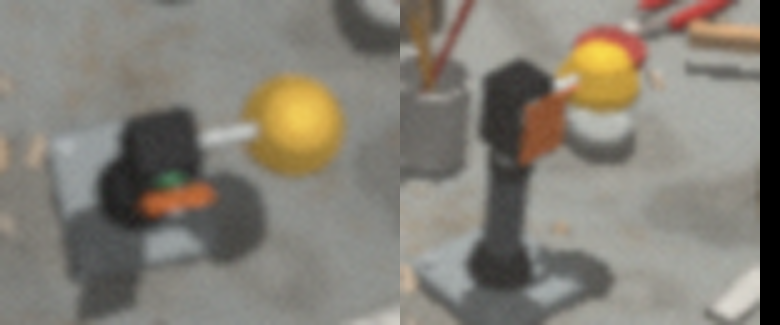

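The crop shows the long screwdriver (handle end ≈ (219.7,261.3), tip ≈ (279.3,236.7)) measuring 210 mm, so it is the right one; the other is 149 mm. The lamp's handle top is centred around (367,214.6), with the orange lip to its front and the lamp head at (393.6,209.8). Next I'll fit the exact poses from depth.

```bash
cat >> h.py <<'E'
def cloud(name,im,d,box):
    P=camera_params(name);x0,y0,x1,y1=box
    vv,uu=np.mgrid[y0:y1,x0:x1]; z=d[y0:y1,x0:x1].ravel(); uv=np.c_[uu.ravel(),vv.ravel()].astype(float)
    n=cv2.undistortPoints(uv[:,None],np.array(P["K"]),np.array(P["dist"]))[:,0]
    X=np.c_[n*z[:,None],z]@np.array(P["rotation"]).T+np.array(P["position"])
    k=z>0; return X[k],im[y0:y1,x0:x1].reshape(-1,3)[k].astype(int),uv[k]
E
python3 - <<'E'
from h import *
q=lambda x:np.round(x,4).tolist()
for n,bx,bs in(("top",(335,180,412,250),(205,225,290,272)),("scene",(335,172,405,250),(240,250,310,300))):
    D=np.load(n+"0.npz"); X,c,uv=cloud(n,D["im"],D["d"],bx)
    r,g,b=c.T
    ye=(r>150)&(g>120)&(b<110)&(X[:,2]>.12); og=(r>150)&(g<130)&(b<90)&(X[:,2]>.12)&(r>g*1.5)
    if ye.sum()>5:
        S=X[ye]; A=np.c_[2*S,np.ones(len(S))]; so=np.linalg.lstsq(A,(S**2).sum(1),rcond=None)[0]; print(n,"yellow",ye.sum(),q(S.mean(0)),"fit",q(so[:3]),q(S.min(0)),q(S.max(0)))
    if og.sum()>3:
        S=X[og]; hi=S[S[:,2]>S[:,2].max()-.012]; print("orange",og.sum(),q(S.mean(0)),q(S.min(0)),q(S.max(0)));
    dk=(c.max(1)<75)&(X[:,2]>.180)&(X[:,2]<.21)
    S=X[dk]; print("top face",dk.sum(),q(S.mean(0)),q(np.percentile(S,[3,97],axis=0)),cv2.minAreaRect((S[:,:2]*1000).astype(np.float32)))
    pl=(abs(X[:,2]-.016)<.006)&(c.min(1)>60); S=X[pl]; print("plate",pl.sum(),q(S.mean(0)),cv2.minAreaRect((S[:,:2]*1000).astype(np.float32)))
    X,c,uv=cloud(n,D["im"],D["d"],bs); S=X[(c.max(1)<65)&(X[:,2]>.008)]
    m=S[:,:2].mean(0); print("sd handle",len(S),q(S.mean(0)),q(S[:,2].max()),"dir",q(np.linalg.svd(S[:,:2]-m)[2][0]),cv2.minAreaRect((S[:,:2]*1000).astype(np.float32)))
# pixel estimates on known planes (top)
o=lambda L:[(335+a/5,185+b/5) for a,b in L]
print("hdl top corners",q(wz("top",o([(125,118),(190,108),(198,178),(132,188)]),.193)))
print("lamp",q(wz("top",o([(293,124)]),.170)),"lip ends",q(wz("top",o([(141,205),(213,190)]),.199)))
print("plate corners",q(wz("top",o([(52,140),(70,275),(205,252)]),.016)))
print("sd end,tip",q(wz("top",[(219.7,261.3)],.016)),q(wz("top",[(279.3,236.7)],.003)))
print("scene lip top",q(wz("scene",[(340+(524-400)/5,175+105/5),(340+(565-400)/5,175+88/5)],.2)))
E
```

```text
top yellow 257 [0.5218, -0.2406, 0.1743] fit [0.522, -0.2403, 0.1564] [0.4973, -0.2701, 0.1553] [0.55, -0.2155, 0.1864]
orange 36 [0.4728, -0.1677, 0.1947] [0.4672, -0.1827, 0.1874] [0.4803, -0.1508, 0.2009]
top face 159 [0.5045, -0.1585, 0.1915] [[0.4888, -0.1763, 0.184], [0.5206, -0.1412, 0.197]] ((505.1720275878906, -159.364990234375), (33.96989059448242, 37.850772857666016), 10.762809753417969)
plate 531 [0.5002, -0.1496, 0.015] ((536.1456298828125, -200.08917236328125), (251.57952880859375, 233.60302734375), 87.29391479492188)
sd handle 181 [0.4057, 0.2625, 0.0246] 0.0354 dir [0.3862, -0.9224] ((408.2889709472656, 258.8437194824219), (21.695953369140625, 91.16680908203125), 21.519620895385742)
scene yellow 163 [0.5103, -0.2333, 0.1718] fit [0.4976, -0.2237, 0.187] [0.4703, -0.2657, 0.1514] [0.5443, -0.1662, 0.2028]
top face 78 [0.501, -0.1533, 0.1916] [[0.4885, -0.1736, 0.1809], [0.5174, -0.1387, 0.1964]] ((503.8464660644531, -156.13742065429688), (31.219547271728516, 36.39913558959961), 13.070932388305664)
plate 569 [0.5707, -0.2239, 0.0161] ((653.4332275390625, -285.5932922363281), (307.40228271484375, 527.0494384765625), 53.368141174316406)
sd handle 46 [0.3916, 0.28, 0.0212] 0.0286 dir [-0.2999, 0.954] ((397.37225341796875, 266.58477783203125), (12.768594741821289, 77.03541564941406), 14.691679000854492)
hdl top corners [[0.5192, -0.1394, 0.193], [0.5243, -0.1771, 0.193], [0.4835, -0.1795, 0.193], [0.4785, -0.1416, 0.193]]
lamp [[0.5182, -0.2401, 0.17]] lip ends [[0.4677, -0.1456, 0.199], [0.4754, -0.1868, 0.199]]
plate corners [[0.5404, -0.1096, 0.016], [0.4508, -0.1181, 0.016], [0.4641, -0.2068, 0.016]]
sd end,tip [[0.391, 0.3005, 0.016]] [[0.468, 0.1102, 0.003]]
scene lip top [[0.4673, -0.1398, 0.2], [0.4727, -0.1762, 0.2]]
```

```bash
cat >> h.py <<'E'
C=np.array([.5045,-.1595]); A=.19; hx=np.array([np.cos(A),np.sin(A)]); hy=np.array([-np.sin(A),np.cos(A)])
O=np.array([.4293,.2065]); u=np.array([.38,-.925]); u/=np.linalg.norm(u); GS=.038
def H(x,y,z): return np.r_[C+hx*x+hy*y,z]          # handle frame xy, world z
def Rt(yv,s=1):
    y=np.r_[s*np.asarray(yv),0]; z=np.array([0,0,-1.]); return np.c_[np.cross(y,z),y,z]
Gp=O-GS*u; cr=np.array([-u[1],u[0]])                # across sd (rotates u by +90deg -> +x side)
LIFT=.02
E
python3 - <<'E'
from h import *
for s in(1,-1):
    for n,p,R in(("via",[.42,-.32,.36],Rt(hx,s)),("grab",np.r_[Gp,.029],Rt(cr,s)),("pry",H(-.024,.115,.2135),Rt(hx,s)),("pry2",H(-.055,.115,.2135),Rt(hx,s)),("pry3",H(-.065,.115,.205),Rt(hx,s)),("grip",H(0,0,.176),Rt(hx,s)),("up",H(0,0,.266),Rt(hx,s))):
        j=inverse_kinematics(np.array(p),R); print(s,n,np.round(p,3),None if j is None else np.round(j,2))
E
```

```text
1 via [ 0.42 -0.32  0.36] [ 1.02  0.19 -0.52  1.71  0.1   1.27  0.67]
1 grab [0.415 0.242 0.029] [-0.12  0.58 -0.63  2.14  0.61  0.6  -0.79]
1 pry [ 0.459 -0.051  0.214] [ 0.7   0.25 -0.78  2.03  0.22  0.94 -0.01]
1 pry2 [ 0.429 -0.057  0.214] [ 0.75  0.2  -0.79  2.09  0.18  0.92  0.05]
1 pry3 [ 0.419 -0.059  0.205] [ 0.76  0.19 -0.79  2.12  0.18  0.89  0.06]
1 grip [ 0.504 -0.16   0.176] [ 0.73  0.39 -0.63  1.94  0.29  0.9   0.14]
1 up [ 0.504 -0.16   0.266] [ 0.77  0.29 -0.65  1.84  0.2   1.08  0.23]
-1 via [ 0.42 -0.32  0.36] [ 0.57  0.15 -0.    1.74  0.    1.26 -2.38]
-1 grab [0.415 0.242 0.029] [ 0.25  0.88 -1.19  2.12  1.07  0.95  1.96]
-1 pry [ 0.459 -0.051  0.214] [-0.92  0.29  1.13  2.11 -0.33  0.93 -2.55]
-1 pry2 [ 0.429 -0.057  0.214] [-0.95  0.19  1.14  2.17 -0.23  0.9  -2.64]
-1 pry3 [ 0.419 -0.059  0.205] [-0.95  0.19  1.14  2.2  -0.22  0.88 -2.63]
-1 grip [ 0.504 -0.16   0.176] [-0.59  0.54  1.12  2.01 -0.59  0.97 -2.12]
-1 up [ 0.504 -0.16   0.266] [-0.64  0.37  1.12  1.91 -0.37  1.1  -2.32]
```

All reachable with s=1. I'll grab the screwdriver, lift it, and look at it.

Run:
```python
from h import *
R=Rt(cr)
movep(np.array([.42,-.32,.36]),Rt(hx)); print(sense()["time_s"])
command_gripper(.06,100)
movep(np.r_[Gp,.12],R)
print(move_l(np.r_[Gp,.029],R,feed=.12,until_force=15),sense()["position"])
command_gripper(.0,100); s=sense(); print(s["finger_gap"],s["gripper_force"],s["time_s"])
move_l(np.r_[Gp,.30],R,feed=.2)
movep(H(-.026,.115,.27),Rt(hx)); sleep(.2)
s=sense(); print(s["time_s"],s["position"],s["finger_gap"],s["gripper_force"])
f=lambda im,x,y,a,b,k:cv2.resize(im[y:y+b,x:x+a],None,fx=k,fy=k,interpolation=cv2.INTER_CUBIC)
for n in("top","scene"):
    im,d=camera(n); np.savez(n+"1.npz",im=im,d=d)
a=f(np.load("top1.npz")["im"],310,165,100,95,4);b=f(np.load("scene1.npz")["im"],310,140,100,95,4)
cv2.imwrite("pics/hover.png",np.hstack([a,b])[:,:,::-1])
```

```text
1.7083
False [0.41520119 0.24205178 0.02944939]
0.0255838945678704 98.30286741256714 5.575
8.425 [ 0.45748296 -0.04998604  0.27022312] 0.02557128110299071 97.95151233673096
```

View pics/hover.png

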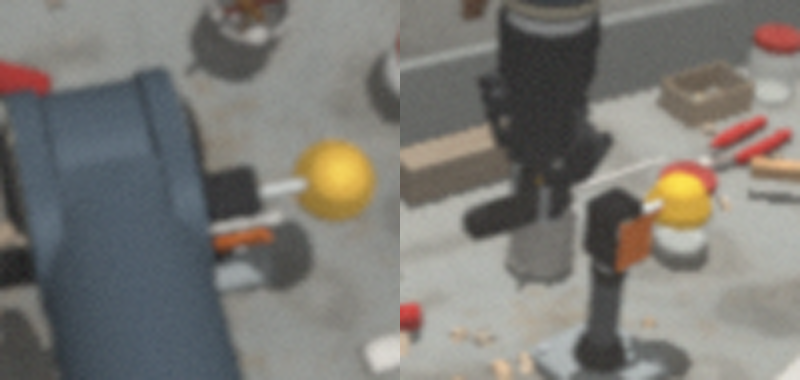

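The blade is held level over the slot. Its tip is at top (380.5,218.3) and scene (375.5,180). I'll triangulate it and a second blade point.

Run:
```python
from h import *
def tri(a,b):
    L=[]
    for n,p in(("top",a),("scene",b)):
        o=np.array(camera_params(n)["position"]); d=wz(n,[p],0.)[0]-o; L.append((o,d/np.linalg.norm(d)))
    M=sum(np.eye(3)-np.outer(d,d) for o,d in L); r=sum((np.eye(3)-np.outer(d,d))@o for o,d in L)
    X=np.linalg.solve(M,r); return X,[np.linalg.norm((np.eye(3)-np.outer(d,d))@(X-o)) for o,d in L]
X,e=tri((380.5,218.3),(375.5,180)); q=X[:2]-C; print(X,e,"hframe",q@hx,q@hy, "pos",sense()["position"])
P=wz("top",[(310+225/4,165+231/4),(380.5,218.3)],.245); print([((p[:2]-C)@hx,(p[:2]-C)@hy) for p in P])
P=wz("scene",[(310+(580-400)/4,140+190/4)],.248); print([((p[:2]-C)@hx,(p[:2]-C)@hy) for p in P])
# blade depth cloud in the top view
D=np.load("top1.npz"); Y,c,uv=cloud("top",D["im"],D["d"],(360,205,384,235)); m=(Y[:,2]>.225)&(Y[:,2]<.27)
Q=Y[m][:,:2]-C; 
for a,b,z in zip(Q@hx,Q@hy,Y[m][:,2]): print(np.round([a,b,z],3).tolist(),end=" ")
```

```text
[ 0.48176249 -0.18811255  0.24255017] [np.float64(0.0009327608468904658), np.float64(0.0009327608468904801)] hframe -0.027732062834378075 -0.02380345972224023 pos [ 0.45740318 -0.05053387  0.27012027]
[(np.float64(-0.032565925616189685), np.float64(0.016901036394589633)), (np.float64(-0.028750197497349358), np.float64(-0.023986508418491148))]
[(np.float64(-0.026632273644787017), np.float64(0.06960198587051705))]
[-0.026, -0.018, 0.245] [-0.027, -0.02, 0.245] [-0.026, -0.004, 0.243] [-0.026, -0.007, 0.242] [-0.027, -0.009, 0.244] [-0.028, -0.011, 0.247] [-0.028, -0.014, 0.244] [-0.029, -0.017, 0.245] [-0.03, -0.019, 0.247] [-0.025, 0.013, 0.243] [-0.026, 0.01, 0.242] [-0.027, 0.008, 0.249] [-0.028, 0.006, 0.249] [-0.029, 0.003, 0.249] [-0.028, -0.0, 0.244] [-0.03, -0.002, 0.25] [-0.03, -0.005, 0.247] [-0.03, -0.008, 0.245] [-0.031, -0.011, 0.244] [-0.031, -0.014, 0.242] [-0.031, -0.017, 0.24] [-0.032, -0.019, 0.243] [-0.026, 0.028, 0.252] [-0.027, 0.025, 0.249] [-0.027, 0.022, 0.25] [-0.028, 0.019, 0.247] [-0.028, 0.016, 0.244] [-0.028, 0.014, 0.245] [-0.029, 0.011, 0.244] [-0.03, 0.009, 0.251] [-0.03, 0.006, 0.248] [-0.031, 0.004, 0.251] [-0.031, 0.001, 0.245] [-0.032, -0.002, 0.245] [-0.028, 0.028, 0.246] [-0.029, 0.025, 0.246] [-0.03, 0.023, 0.248] [-0.03, 0.02, 0.249] [-0.03, 0.017, 0.244] [-0.031, 0.014, 0.245] [-0.032, 0.012, 0.249] [-0.031, 0.028, 0.244] [-0.031, 0.026, 0.245]
```

Run:
```python
from h import *
R=Rt(hx)
def rep(t):
    s=sense(); q=s["position"][:2]-C; print(t,round(s["time_s"],2),np.round([q@hx,q@hy,s["position"][2]],4),np.round(s["wrist_force"],1))
move_l(H(-.021,.111,.27),R); rep("a")
print(move_l(H(-.021,.111,.2135),R,feed=.05,until_force=5)); rep("down")
for x in(-.028,-.034,-.040,-.046):
    move_l(H(x,.111,.2135),R,feed=.03); rep("pull")
im,d=camera("scene"); np.savez("scene2.npz",im=im,d=d)
cv2.imwrite("pics/pry.png",cv2.resize(im[140:235,320:400],None,fx=5,fy=5,interpolation=cv2.INTER_CUBIC)[:,:,::-1])
```

```text
a 8.78 [-0.0206  0.1108  0.27  ] [ 0.6  0.9 -0.8]
False
down 10.06 [-0.0202  0.1111  0.214 ] [ 2.4  1.  -0.8]
pull 10.44 [-0.0289  0.1108  0.2133] [-0.5  0.6 -0.2]
pull 10.79 [-0.0343  0.1109  0.2135] [-0.4 -0.1 -1.2]
pull 11.14 [-0.0402  0.1109  0.2135] [ 0.6 -0.8 -1. ]
pull 11.49 [-0.0462  0.1109  0.2135] [ 0.   0.5 -0.8]
```

View pics/pry.png

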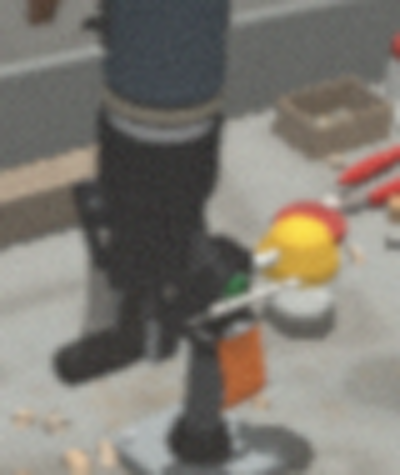

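The cover hangs open below the handle and the green button is visible at crop (235,285). Now I'll lay the screwdriver back where it was.

Run:
```python
from h import *
R=Rt(cr)
move_l(H(-.050,.111,.28),Rt(hx),feed=.15)
movep(np.r_[Gp,.15],R)
print(move_l(np.r_[Gp,.04],R,feed=.12,until_force=8))
print(move_l(np.r_[Gp,.0293],R,feed=.03,until_force=6)); print(sense()["position"])
command_gripper(.05); sleep(.3)
move_l(np.r_[Gp,.15],R,feed=.12); command_gripper(.085)
s=sense(); print(s["time_s"],s["finger_gap"],s["position"])
movep(H(0,.06,.33),Rt(hx)); movep(H(0,.0,.30),Rt(hx)); sleep(.1)
f=lambda im,x,y,a,b,k:cv2.resize(im[y:y+b,x:x+a],None,fx=k,fy=k,interpolation=cv2.INTER_CUBIC)
im,d=camera("top"); im2,d=camera("scene"); print(sense()["time_s"],sense()["position"])
cv2.imwrite("pics/back.png",np.hstack([f(im,200,200,110,80,4)[:,:440],f(im2,325,140,88,80,4)])[:,:,::-1])
```

```text
False
True
[0.41518351 0.24160818 0.03005514]
17.0833 0.08533608789479062 [0.41478799 0.24168063 0.14988378]
19.125 [ 0.50484115 -0.15771494  0.30048542]
```

View pics/back.png

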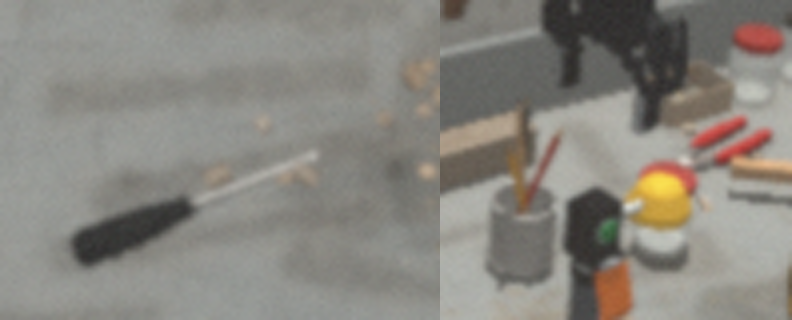

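The screwdriver lies back on the bench with its handle at crop (130,228), released. The cover hangs open and the button is uncovered. Next I'll grip the lamp's handle.

Run:
```python
from h import *
R=Rt(hx)
def rep(t):
    s=sense(); q=s["position"][:2]-C; print(t,round(s["time_s"],2),np.round([q@hx,q@hy,s["position"][2]],4),np.round(s["wrist_force"],1),round(s["finger_gap"],4),round(s["gripper_force"],1))
print(move_l(H(0,0,.176),R,feed=.08,until_force=8)); rep("down")
command_gripper(0,60); rep("grip"); sleep(.3); rep("grip")
```

```text
False
down 20.82 [ 3.000e-04 -1.000e-04  1.765e-01] [-0.3  0.2  0.5] 0.0846 0.0
grip 21.33 [ 4.200e-03 -1.000e-04  1.773e-01] [12.3  1.5 -3.9] 0.0353 63.8
grip 21.63 [ 4.200e-03 -1.000e-04  1.774e-01] [12.   1.6 -3.3] 0.0357 63.8
```

The gap of 35.5 mm means the button is pressed flush. The handle sits 4.2 mm further back than estimated, so I'll lift along the true axis.

Run:
```python
from h import *
R=Rt(hx)
def rep(t):
    s=sense(); q=s["position"][:2]-C; print(t,round(s["time_s"],2),np.round([q@hx,q@hy,s["position"][2]],4),np.round(s["wrist_force"],1),round(s["finger_gap"],4),round(s["gripper_force"],1))
command_gripper(0,80); x=.0042
move_l(H(x,0,.177),R,feed=.03); rep("recentre")
for h in(.02,.045,.07,.085): move_l(H(x,0,.177+h),R,feed=.05); rep(h)
for h in(.088,.091,.094,.097):
    hit=move_l(H(x,0,.177+h),R,feed=.02); sleep(.15); rep(h)
    if sense()["wrist_force"][2]<-22: break
im,d=camera("scene"); cv2.imwrite("pics/up.png",cv2.resize(im[110:250,310:420],None,fx=4,fy=4,interpolation=cv2.INTER_CUBIC)[:,:,::-1])
```

```text
recentre 22.14 [ 4.400e-03 -1.000e-04  1.773e-01] [-2.5  0.3  4.4] 0.0352 81.0
0.02 22.69 [ 4.400e-03 -1.000e-04  1.973e-01] [ 1.7 -1.3 -5.6] 0.0351 81.3
0.045 23.34 [ 4.300e-03 -1.000e-04  2.223e-01] [ 2.7  0.4 -7.8] 0.0354 81.3
0.07 23.99 [ 0.0044 -0.      0.2471] [ 4.9 -1.  -8.2] 0.0355 81.2
0.085 24.44 [ 0.0043 -0.      0.2619] [ 5.  -0.5 -8.4] 0.0352 81.5
0.088 24.89 [ 4.300e-03 -1.000e-04  2.649e-01] [ 4.4 -1.4 -8.4] 0.0351 81.4
0.091 25.34 [ 0.0043 -0.      0.2674] [  7.   -1.3 -11. ] 0.0352 84.7
0.094 25.79 [ 0.0043 -0.      0.2676] [ 14.9  -0.2 -29.6] 0.0351 85.9
```

View pics/up.png

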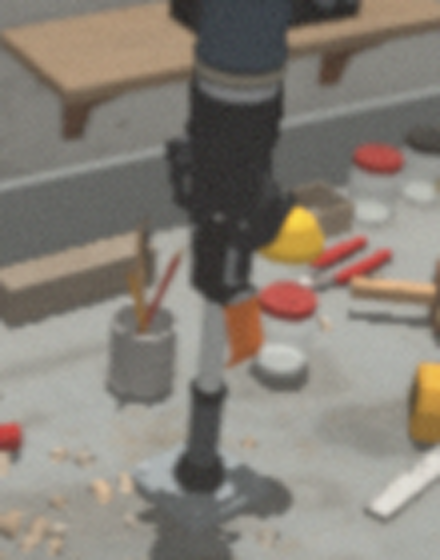

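The picture shows the inner tube fully out, the handle in the gripper and the cover hanging. The solid stop was felt at 90.3 mm. I'll ease the push slightly and hand in.

Run:
```python
from h import *
move_l(H(.0042,0,.177+.0918),Rt(hx),feed=.02); sleep(.3)
s=sense(); print(s["time_s"],s["position"],s["wrist_force"],s["finger_gap"],s["gripper_force"])
print(finish_job())
```

```text
26.4 [ 0.50872139 -0.15872136  0.26747376] [  8.53871784  -0.83811267 -15.81878676] 0.03523008667375199 87.60231879801722
the job is handed in; nothing more can be done
None
```

I pried the cover open, laid the screwdriver back in its place, and handed the job in at about 26 s with the lamp held at its second stop (about 90 mm) and the button squeezed; I got no verdict back.

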